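Book a carton of key blanks into the stock bay

TASK

Push the cardboard carton of key blanks gently along the rollers, keeping it down on the track, until it sits fully home in the red bay at the end. Then book it in on the key panel: press the yellow key, let it go, and then press the green key; do not press the red cancel key. Leave everything else on the bench where it is.

Things in the scene. Friction and masses are not known exactly. Their poses are not given: they have to be found in the camera images.
- carton: closed brown cardboard carton with a tape strip on top, 110 mm (its x, across the track) x 130 mm (its y, along the track) x 80 mm high, about 0.5 kg; too wide to grasp. Origin at the centre of its underside. Starts standing on the rollers, its long side roughly along the track
- track: fixed bench-top roller track. Origin on the bench under its middle; y axis along the track (the carton travels towards -y), x across, z up. Ten free-turning steel rollers, 30 mm across, tops 60 mm above the bench, at y = +0.26 to -0.10 m, 40 mm apart, between grey guide rails: inner faces x = +-68 mm, tops at 74 mm, y = +0.28 to -0.12 m. The +y end is open; the red bay is at the -y end
- bay_mouth (a point): middle of the bay's open mouth, on its floor (track y = -0.118 m), axes as the track's. The bay: flat steel floor 58.5 mm above the bench, red side walls with tops 92 mm above the bench, in line with the guide rails (inner faces x = +-68 mm) and a red end wall as high, its inner face 158 mm beyond the mouth in -y; open above and towards +y
- bay_home (a point): point on the bay floor where the carton's origin (underside centre) lies when it is fully home, touching the end wall: 65 mm short of that wall, midway across; axes as the track's. In this frame the carton's y is the distance still to go
- panel: fixed grey key panel, 70 x 190 x 50 mm high, on the near side of the track; origin at the centre of its underside, its y axis along the row of three keys (58 mm apart). Which colour is where varies
- yellow_key_top (a point): centre of the top face of the yellow key: a round spring push button 32 mm across on the panel, pressed straight down
- yellow_key (a joint): travel of the yellow key in m: 0 released, 0.006 fully down (about 5 N; it springs back when let go). It counts as pressed beyond 0.004
- green_key_top (a point): centre of the top face of the green key: a round spring push button 32 mm across on the panel, pressed straight down
- green_key (a joint): travel of the green key in m: 0 released, 0.006 fully down (about 5 N; it springs back when let go). It counts as pressed beyond 0.004
- red_key_top (a point): centre of the top face of the red key: a round spring push button 32 mm across on the panel, pressed straight down
- red_key (a joint): travel of the red key in m: 0 released, 0.006 fully down (about 5 N; it springs back when let go). It counts as pressed beyond 0.004
- padlock: bystander, loose on the bench, to be left alone: brass padlock lying flat, body 45 x 50 x 22 mm with a steel shackle
- blank_tray: bystander, loose on the bench, to be left alone: open blue plastic tray of key blanks, 90 x 130 x 30 mm
- oil_can: bystander, loose on the bench, to be left alone: spray can with a blue label, 52 mm across, 160 mm tall
- brush: bystander, loose on the bench, to be left alone: swarf brush lying on the bench
- lock_cylinder: bystander, loose on the bench, to be left alone: small upright brass lock cylinder, 30 mm across, 48 mm tall
- mug: bystander, loose on the bench, to be left alone: blue mug, 80 mm across, 90 mm tall
- screwdriver: bystander, loose on the bench, to be left alone: screwdriver with an orange handle, lying
- white_box: bystander, loose on the bench, to be left alone: white box 70 x 100 x 60 mm (not the carton to move)
There are look-alikes about, which are no part of the job. There is more than one size of the carton; the job needs the larger.

How it is judged:
On the way, in this order (a step that is already met when the one before it is completed fails the run):
1. the carton is fully home in the bay and still (y of carton in the frame of bay_home below 0.012 m and z of carton in the frame of bay_home between -0.008 and 0.008 m and x of carton in the frame of bay_home between -0.015 and 0.015 m and angle between carton's own z axis and vertical below 0.1 rad and linear speed of carton below 0.02 m/s), for 0.2 s.
2. the yellow key is pressed, with the carton home (y of carton in the frame of bay_home below 0.012 m and z of carton in the frame of bay_home between -0.008 and 0.008 m and x of carton in the frame of bay_home between -0.015 and 0.015 m and angle between carton's own z axis and vertical below 0.1 rad and value of joint yellow_key above 0.004 m and value of joint green_key below 0.002 m), for 0.05 s.
3. the yellow key has been let go and the green key is pressed, with the carton home (y of carton in the frame of bay_home below 0.012 m and z of carton in the frame of bay_home between -0.008 and 0.008 m and x of carton in the frame of bay_home between -0.015 and 0.015 m and angle between carton's own z axis and vertical below 0.1 rad and value of joint green_key above 0.004 m and value of joint yellow_key below 0.002 m), for 0.05 s.
At the end, for the whole second after the job is handed in: The carton rests flat on the bay floor, within 12 mm of touching the end wall and 15 mm of the middle of the bay, at rest; all three keys are released (under 2 mm down); every bystander is within 30 mm of where it started (all of step 1 and value of joint each of yellow_key, green_key, red_key below 0.002 m and distance of each of padlock, blank_tray, oil_can, brush, lock_cylinder, mug, screwdriver, white_box from where it was at the start of the episode below 0.03 m).
It fails at once if the red key is pressed (more than 2 mm down), or the yellow and green keys are down at the same time (value of joint red_key above 0.002 m or value of joint each of yellow_key, green_key above 0.003 m).
It fails at once if a key is pressed before the carton is home (value of joint any of yellow_key, green_key above 0.003 m and not (y of carton in the frame of bay_home below 0.012 m and z of carton in the frame of bay_home between -0.008 and 0.008 m and x of carton in the frame of bay_home between -0.015 and 0.015 m and angle between carton's own z axis and vertical below 0.1 rad)).
It fails at once if the carton is lifted more than 20 mm off the track or tipped beyond 0.3 rad (z of carton in the frame of track above 0.08 m or angle between carton's own z axis and vertical above 0.3 rad).
It fails at once if the carton is flung (faster than 0.6 m/s) (linear speed of carton above 0.6 m/s).
It fails at once if a bystander is knocked more than 30 mm (distance of any of padlock, blank_tray, oil_can, brush, lock_cylinder, mug, screwdriver, white_box from where it was at the start of the episode above 0.03 m).
It also fails if it takes over 54 s, if anything falls off the work surface, if the arm or the gripper's body presses on something with over 40 N, if the wrist force passes 120 N, or if a joint passes its speed limit or range.

ROBOT

A 6-joint arm with a two-finger parallel gripper is mounted at the origin on the work surface. World frame = base frame: x ahead of the robot, y to its left, z up, the work surface at z = 0. Lengths are in m, angles in rad, forces in N, time in s.
With the tool pointing down it reaches from about 0.25 to 0.775 m from the base axis. Payload 4 kg.
Tool frame: the origin (TCP) lies midway between the tips of the shut fingers; the grasp point (between the pads) lies 19 mm behind it; y points along the fingers, x is the direction in which the jaws open and shut, and the axes are right-handed (so a half turn about y gives the same grasp; the last joint's range is limited). The gripper opens to 94 mm and grips with 3 to 60 N. Pads are 16 mm wide; open, the fingers measure 119 mm over their backs; the gripper's body (75 mm by 177 mm) begins 78 mm behind the grasp point.
Start: joints at [1.015, 0.087, 1.371, -0, 1.684, -0.103], TCP at [0.241, 0.495, 0.206] pointing down, gripper open.
Joint ranges: [-3.1, 3.1], [-0.76, 2.03], [0.27, 2.55], [-1.08, 4.22], [0.17, 2.65], [-2.57, 2.57]. Speed limits (rad/s): [2.79, 2.79, 3.14, 3.14, 3.14, 3.14].

INTERFACE

Orientations are given as [roll, pitch, yaw] about the fixed x, y, z axes, in that order (R = Rz(yaw) Ry(pitch) Rx(roll)).
In Python, from bench import robot gives the robot as it stands.
- The arm moves only by the shell command python3 -m creep 'ROWS'. ROWS is JSON, a list of rows, each a list of 7 numbers: the shift along the tool's x, y, z in mm, then the turn, a rotation vector about the tool's x, y, z in degrees, then the closure in counts, from 0 (fully open) to 255 (shut). A call has 1 to 5 rows; each row is the pose to reach, as a shift and turn from the pose commanded when the call began, along the tool's axes at that moment; what a row does not reach only later rows make up. A row lasts 1/8 s, in which the tool goes at most 62.5 mm and 10.7 degrees, less where a joint would pass 70% of its speed; a pose out of reach is approached as far as the arm can. A call with a gripper value outside its range is refused whole. The fingers move at their own pace and stop on an object; the grip force is fixed at half the most. Time passes only in rows, so rows that repeat a pose let the fingers close. It gives the time, the measured TCP pose, the force and the opening at its end, in the units of the state.
- robot.get_obs(): the state, without advancing time (a new reading comes with each control period).
- robot.snapshot(name): name is "scene" or "top"; returns a dict with "color" (480x640x3 uint8, blue, green, red), "fx", "fy", "cx", "cy" (pixels), "world_from_camera" (4x4, takes a point from camera to world coordinates). Camera axes: x right, y down, z forward; pixel columns grow to the right and rows downward; lengths in m; the calibration is good to about 2 mm. A picture is of the moment at which its call begins. There is no depth.
- robot.close_job(): hands the job in, once; it reports no verdict.
Trained networks look in the newest picture that a camera, given by its name, has taken for a name from the list of things; names that differ only in an ending like _2 or _b are one class to them, and where a whole thing is asked for, a point or a joint stands for the part that bears it (a point fixed in the world has none). Each returns a list of dicts, best first, with "p" (0 to 1); they miss things now and then, are a little off and sometimes report something else, mostly with a low value. They report only what shows in the picture. A call takes as long as a camera call. They do not tell look-alikes from the thing itself.
- robot.spot_in(name, camera): "point" ([x, y, z] in m, in world coordinates, good to about 4 mm: the middle of the surface that is visible of it).
- robot.landmark_of(name, camera): "point" ([x, y, z] in m, in world coordinates, good to about 4 mm: a listed point, or the origin of a listed thing).
The state is a dict: "time": time; "joint_positions": joint angles; "qvel": joint speeds; "joint_torque": joint torques, N m; "tool_pos": TCP position; "ee_rot": TCP orientation; "wrist_force": force on the tool from outside, world axes, zero at the start; "wrist_torque": the same for the moment, N m; "width": finger opening in m.
Only numpy, scipy, OpenCV 4.12 (cv2) and the standard library are available. Lean on these libraries where they do the work, as an engineer would, in place of code of your own. Each camera call takes 0.05 s, during which the arm holds its last target.

## Working session

There is one attempt and no reset: what is moved stays moved. The work goes in short steps, Python scripts to look and compute and a shell command to move; the robot and the scene stay as the last step left them, time stands still between calls to the robot, and variables do not carry over. Pictures are saved under pics/ and viewed, and the job is handed in when it is done.

```bash
ls; mkdir -p pics
python3 - <<'E'
from bench import robot
import cv2,json
o=robot.get_obs()
for k,v in o.items(): print(k,v)
for c in ("scene","top"):
    s=robot.snapshot(c); cv2.imwrite(f"pics/{c}0.png",s["color"])
    print(c,s["fx"],s["fy"],s["cx"],s["cy"],s["world_from_camera"])
    for n in ("carton","track","bay_mouth","bay_home","panel","yellow_key_top","green_key_top","red_key_top","white_box"):
        print(n,[(([round(float(x),4) for x in d["point"]]),round(float(d["p"]),2)) for d in robot.landmark_of(n,c)])
E
```

```text
pics
time 0.0
joint_positions [ 1.01490701e+00  8.79215681e-02  1.37225219e+00 -1.64170028e-05
  1.68360694e+00 -1.03097860e-01]
qvel [-0.00028721 -0.00016065  0.00026622 -0.00096557  0.00078222 -0.00013841]
joint_torque [-1.00269172e-03 -3.40188468e+01 -3.02425683e+01  7.13609112e-02
  3.32752231e-02 -1.65902447e-04]
tool_pos [0.24032544 0.49409665 0.20432351]
ee_rot [-1.57058737  0.00217811  1.11800327]
wrist_force [ 0.1529332   0.95736352 -0.6036641 ]
wrist_torque [-0.00036375 -0.01559906 -0.01519826]
width 0.09406527522875123
scene 471.5423907730289 471.5423907730289 315.85544521741906 241.40963747653788 [[ 0.09276098  0.63932512 -0.7633209   1.35054437]
 [ 0.99557782 -0.07098016  0.06153555 -0.11376504]
 [-0.01483942 -0.76565345 -0.6430821   0.7300045 ]
 [ 0.          0.          0.          1.        ]]
carton [([0.6348, 0.12, 0.0535], 0.85), ([0.7164, 0.3488, -0.0018], 0.6)]
track [([0.6128, -0.0262, -0.0007], 0.76)]
bay_mouth [([0.5961, -0.1395, 0.0608], 0.55)]
bay_home [([0.5902, -0.2365, 0.0565], 0.83)]
panel [([0.4263, -0.2364, -0.0008], 0.56), ([0.5916, -0.2343, 0.0578], 
[... 473 characters left out ...]
709 -0.98485454  0.96856758]
 [ 0.          0.          0.          1.        ]]
carton [([0.4302, -0.2947, 0.0702], 0.67), ([0.6317, 0.1245, 0.0619], 0.64), ([0.7175, 0.3533, 0.0003], 0.58)]
track [([0.614, -0.0271, -0.0017], 0.87)]
bay_mouth [([0.5942, -0.1443, 0.0581], 0.82), ([0.781, 0.1908, -0.0049], 0.35)]
bay_home [([0.5882, -0.2385, 0.0603], 0.64), ([0.4802, -0.4557, -0.0012], 0.53)]
panel [([0.4254, -0.2357, -0.0017], 0.81), ([0.595, -0.1389, 0.0576], 0.55)]
yellow_key_top [([0.4294, -0.1816, 0.0745], 0.57)]
green_key_top [([0.4232, -0.2403, 0.0711], 0.58)]
red_key_top [([0.428, -0.2923, 0.0744], 0.51), ([0.4265, -0.1792, 0.0733], 0.34)]
white_box [([0.7822, 0.1935, -0.0048], 0.84)]
```

View pics/scene0.png

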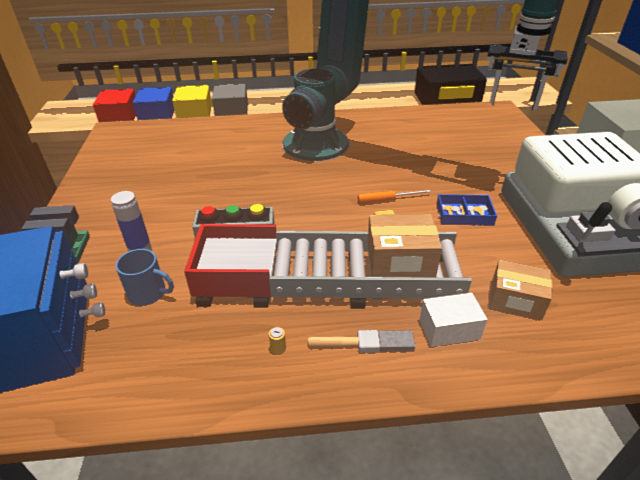

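View pics/top0.png

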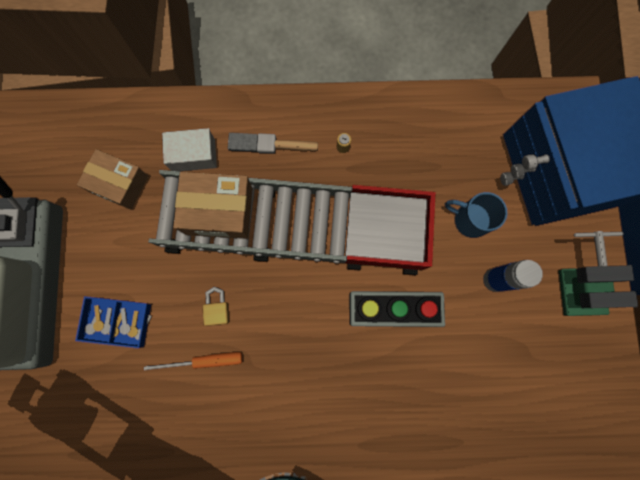

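The carton on the track is the larger one; it stands near the +y end. The smaller look-alike is on the bench at about (108,176) in the top view. Keys from +y to -y are yellow, green, red. I'll measure the track direction and the carton pose more closely.

```bash
cat > h.py <<'E'
import numpy as np, cv2
def ray(s,u,v,z):
    T=np.array(s["world_from_camera"]); d=T[:3,:3]@np.array([(u-s["cx"])/s["fx"],(v-s["cy"])/s["fy"],1]); o=T[:3,3]
    return o+d*(z-o[2])/d[2]
def proj(s,p):
    T=np.linalg.inv(np.array(s["world_from_camera"])); q=T[:3,:3]@np.array(p)+T[:3,3]
    return np.array([s["cx"]+s["fx"]*q[0]/q[2], s["cy"]+s["fy"]*q[1]/q[2]])
def track(p,c=(0.6135,-0.0268),yaw=-0.118):
    d=np.array(p[:2])-c; return np.array([d[0]*np.cos(yaw)+d[1]*np.sin(yaw), -d[0]*np.sin(yaw)+d[1]*np.cos(yaw)])
def world(x,y,z,c=(0.6135,-0.0268),yaw=-0.118):
    return np.array([c[0]+x*np.cos(yaw)-y*np.sin(yaw), c[1]+x*np.sin(yaw)+y*np.cos(yaw), z])
E
python3 - <<'E'
from bench import robot
from h import *
s=robot.snapshot("top"); im=s["color"].copy()
cr=cv2.resize(im[150:290,140:450],None,fx=2.58,fy=2.58,interpolation=cv2.INTER_CUBIC)
def P(x,y,z): 
    u=proj(s,world(x,y,z)); return ((u-[140,150]+0.5)*2.58).astype(int)
def poly(pts,col):
    cv2.polylines(cr,[np.array([P(*p) for p in pts])],True,col,1)
poly([(.068,.28,.074),(.068,-.12,.074),(-.068,-.12,.074),(-.068,.28,.074)],(255,255,0))
poly([(.068,-.118,.092),(.068,-.276,.092),(-.068,-.276,.092),(-.068,-.118,.092)],(0,255,0))
cx,cy=track((0.633,0.122)); print(cx,cy)
poly([(cx+a*.055,cy+b*.065,.14) for a,b in((1,1),(1,-1),(-1,-1),(-1,1))],(255,0,255))
cv2.imwrite("pics/top_z.png",cr)
for u,v in((183,175),(246,175)): print(track(ray(s,u,v,.14)))
E
```

```text
0.0018467172874049448 0.15006091974681615
[0.05199493 0.20836751]
[0.06286831 0.08877494]
```

View pics/top_z.png

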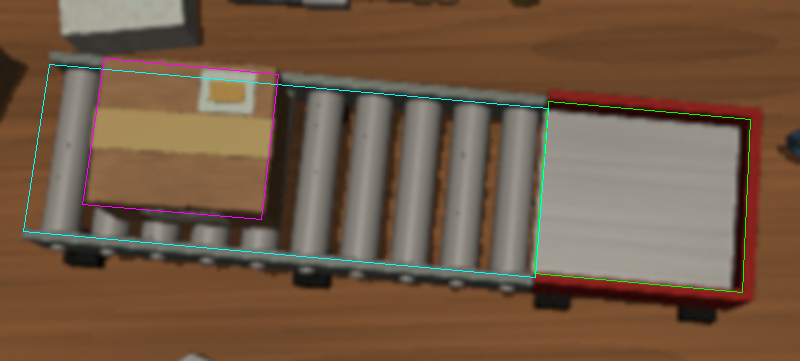

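Overlay fits: cyan is the rails, green the bay, magenta the carton (near face at track y≈0.212, almost square to the track). I'll push with the fingers part-open (~60 mm) so they make two contacts on the +y face.

```bash
cat >> h.py <<'E'
from scipy.spatial.transform import Rotation as Ro
def togo(o,p,yaw):
    R=Ro.from_euler('xyz',o["ee_rot"]); Rt=Ro.from_euler('xyz',[-np.pi/2,0,yaw])
    sh=R.inv().apply(np.array(p)-o["tool_pos"])*1000; rv=np.degrees((R.inv()*Rt).as_rotvec())
    print("t",round(o["time"],2),"shift mm",sh.round(1),"turn",rv.round(1),"target",np.round(p,4))
E
python3 - <<'E'
from bench import robot
from h import *
o=robot.get_obs(); togo(o,world(0,.252,.2),-.118)
E
```

```text
t 1.05 shift mm [ -67.7    5.5 -480.6] turn [-0.  70.8  0. ] target [0.6432 0.2234 0.2   ]
```

```bash
python3 -m creep '[[-7,0,-50,0,8,0,95],[-15,0,-105,0,18,0,95],[-24,0,-165,0,28,0,95],[-33,0,-225,0,38,0,95],[-40,0,-280,0,48,0,95]]'
python3 - <<'E'
from bench import robot
from h import *
o=robot.get_obs(); togo(o,world(0,.252,.2),-.118)
E
```

```text
time: 1.68
tool_pos: [0.4765, 0.3347, 0.2056]
ee_rot: [-1.571, -0.0, 0.274]
wrist_force: [0.2, 0.5, 0.9]
width: 0.0591
t 1.68 shift mm [ 130.3    5.7 -152.3] turn [-0.  22.5  0. ] target [0.6432 0.2234 0.2   ]
```

```bash
python3 -m creep '[[30,0,-35,0,7,0,95],[65,0,-75,0,15,0,95],[98,0,-115,0,22.5,0,95],[130,2,-152,0,22.5,0,95],[130,2,-152,0,22.5,0,95]]'
python3 - <<'E'
from bench import robot
from h import *
o=robot.get_obs(); togo(o,world(0,.252,.085),-.118)
s=robot.snapshot("top"); cv2.imwrite("pics/t1.png",s["color"][100:340,50:450].repeat(2,0).repeat(2,1)[:, :800])
s=robot.snapshot("scene"); cv2.imwrite("pics/s1.png",s["color"])
E
```

```text
time: 2.3
tool_pos: [0.6439, 0.2231, 0.2014]
ee_rot: [-1.572, 0.002, -0.117]
wrist_force: [-0.0, 1.5, -0.8]
width: 0.0589
t 2.3 shift mm [ -0.6 116.4   0.4] turn [ 0.1  0.1 -0.1] target [0.6432 0.2234 0.085 ]
```

View pics/t1.png

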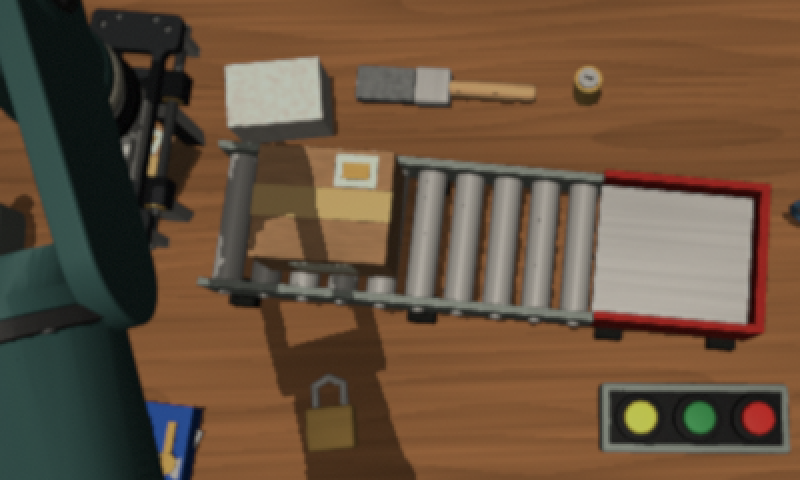

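View pics/s1.png

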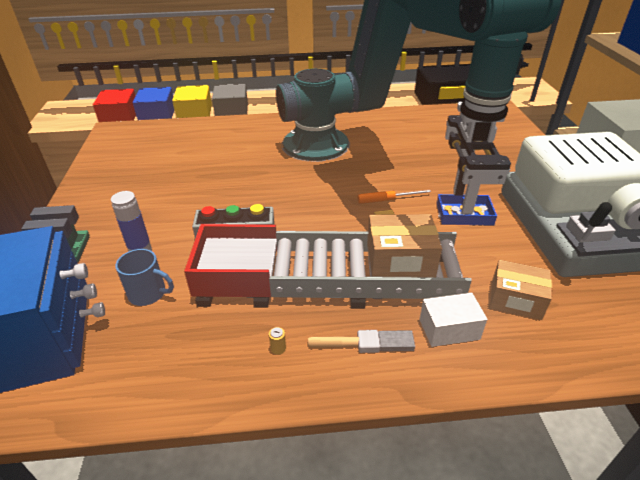

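```bash
python3 -c "
from bench import robot
from h import *
s=robot.snapshot('scene');print(proj(s,[.6439,.2231,.2014]))"; python3 -m creep '[[0,40,0,0,0,0,95],[0,80,0,0,0,0,95],[0,105,0,0,0,0,95],[0,114,0,0,0,0,95],[0,114,0,0,0,0,95]]'
python3 - <<'E'
from bench import robot
from h import *
o=robot.get_obs(); print(track(o["tool_pos"]))
s=robot.snapshot("scene"); cv2.imwrite("pics/s2.png",cv2.resize(s["color"][170:310,340:560],None,fx=3,fy=3))
E
```

```text
[461.32705616 204.23454113]
time: 3.08
tool_pos: [0.6413, 0.2269, 0.09]
ee_rot: [-1.571, -0.0, -0.111]
wrist_force: [-0.6, 0.0, -0.2]
width: 0.0589
[-0.00222803  0.2551997 ]
```

View pics/s2.png

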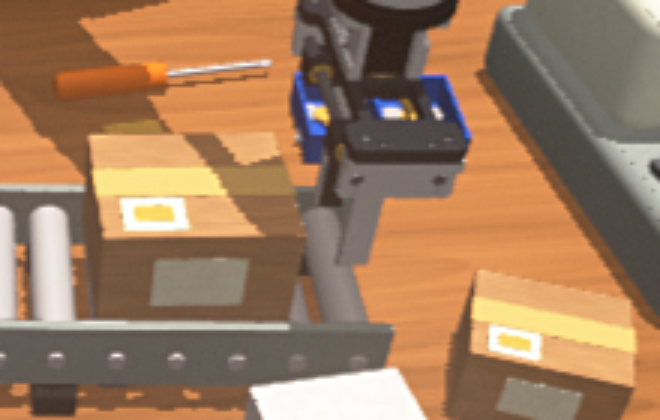

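```bash
python3 -m creep '[[1,0,-8,0,0,0,95],[1,0,-16,0,0,0,95],[1,0,-24,0,0,0,95],[1,0,-32,0,0,0,95],[1,0,-42,0,0,0,95]]'; python3 -m creep '[[0,0,-12,0,0,0,95],[0,0,-24,0,0,0,95],[0,0,-36,0,0,0,95],[0,0,-48,0,0,0,95],[0,0,-60,0,0,0,95]]'
python3 - <<'E'
from bench import robot
from h import *
o=robot.get_obs(); print(track(o["tool_pos"]),o["ee_rot"])
s=robot.snapshot("scene"); cv2.imwrite("pics/s3.png",cv2.resize(s["color"][170:330,250:510],None,fx=3,fy=3))
E
```

```text
time: 3.75
tool_pos: [0.6382, 0.1837, 0.0897]
ee_rot: [-1.57, -0.0, -0.112]
wrist_force: [0.8, 0.2, 0.6]
width: 0.0592
time: 4.38
tool_pos: [0.6312, 0.1238, 0.0894]
ee_rot: [-1.571, 0.0, -0.112]
wrist_force: [0.5, 0.9, 0.6]
width: 0.0588
[-0.00018947  0.15159768] [-1.57068492e+00  3.94666342e-04 -1.12486643e-01]
```

View pics/s3.png

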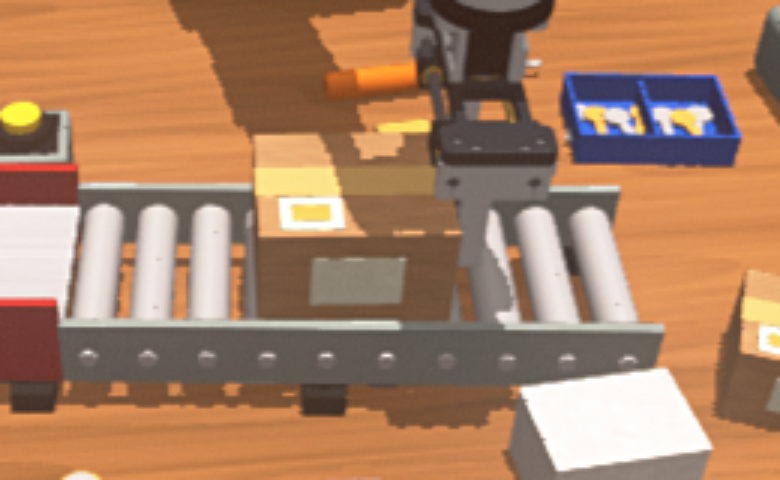

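Fingers are in contact with the carton's +y face, and it is rolling square. I'll carry on at the same speed.

```bash
python3 -m creep '[[0,0,-12,0,0,0,95],[0,0,-25,0,0,0,95],[0,0,-38,0,0,0,95],[0,0,-51,0,0,0,95],[0,0,-64,0,0,0,95]]'; python3 -m creep '[[0,0,-13,0,0,0,95],[0,0,-26,0,0,0,95],[0,0,-39,0,0,0,95],[0,0,-52,0,0,0,95],[0,0,-65,0,0,0,95]]'; python3 -m creep '[[0,0,-13,0,0,0,95],[0,0,-26,0,0,0,95],[0,0,-39,0,0,0,95],[0,0,-52,0,0,0,95],[0,0,-65,0,0,0,95]]'
python3 - <<'E'
from bench import robot
from h import *
o=robot.get_obs(); print(track(o["tool_pos"]),o["ee_rot"])
s=robot.snapshot("scene"); cv2.imwrite("pics/s4.png",cv2.resize(s["color"][170:330,170:430],None,fx=3,fy=3))
for n in("carton","bay_home"): print(n,[(track(d["point"]).round(3),round(d["point"][2],3),round(d["p"],2)) for d in robot.landmark_of(n,"scene")])
E
```

```text
time: 5.05
tool_pos: [0.624, 0.06, 0.0894]
ee_rot: [-1.571, 0.0, -0.113]
wrist_force: [-0.5, 1.1, 1.0]
width: 0.0592
time: 5.68
tool_pos: [0.6168, -0.0045, 0.0895]
ee_rot: [-1.571, -0.0, -0.112]
wrist_force: [-0.4, 0.2, 0.4]
width: 0.059
time: 6.3
tool_pos: [0.6097, -0.0689, 0.0894]
ee_rot: [-1.57, -0.0, -0.112]
wrist_force: [0.7, 0.8, -0.7]
width: 0.0591
[ 0.00115469 -0.04222586] [-1.57025466e+00 -2.79662267e-04 -1.12325694e-01]
carton [(array([0.059, 0.388]), -0.002, 0.92), (array([ 0.006, -0.119]), 0.055, 0.78)]
bay_home [(array([ 0.002, -0.213]), 0.059, 0.94)]
```

View pics/s4.png

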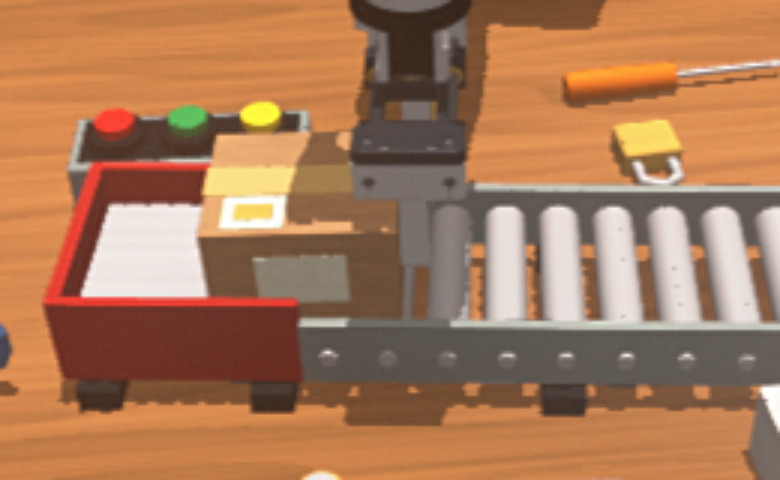

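```bash
python3 -m creep '[[0,0,-13,0,0,0,95],[0,0,-26,0,0,0,95],[0,0,-39,0,0,0,95],[0,0,-52,0,0,0,95],[0,0,-65,0,0,0,95]]'; python3 -m creep '[[0,0,-8,0,0,0,95],[0,0,-14,0,0,0,95],[0,0,-19,0,0,0,95],[0,0,-24,0,0,0,95],[0,0,-26,0,0,0,95]]';  python3 - <<'E'
from bench import robot
from h import *
o=robot.get_obs(); print(track(o["tool_pos"]),o["ee_rot"],o["wrist_force"])
s=robot.snapshot("scene"); cv2.imwrite("pics/s5.png",cv2.resize(s["color"][170:330,170:430],None,fx=3,fy=3))
for n in("carton","bay_home"): print(n,[(track(d["point"]).round(3),round(d["point"][2],3),round(d["p"],2)) for d in robot.landmark_of(n,"scene")])
E
```

```text
time: 7.08
tool_pos: [0.602, -0.1335, 0.0892]
ee_rot: [-1.57, 0.001, -0.113]
wrist_force: [-0.1, 1.6, -1.4]
width: 0.0589
time: 7.7
tool_pos: [0.5994, -0.1588, 0.0895]
ee_rot: [-1.571, 0.0, -0.112]
wrist_force: [0.9, 2.8, -1.1]
width: 0.0587
[ 0.0015699  -0.13272797] [-1.57061870e+00  2.27113970e-07 -1.12468376e-01] [ 0.90530327  2.82991048 -1.07847649]
carton [(array([0.056, 0.386]), -0.002, 0.83), (array([ 0.004, -0.211]), 0.054, 0.59)]
bay_home []
```

View pics/s5.png

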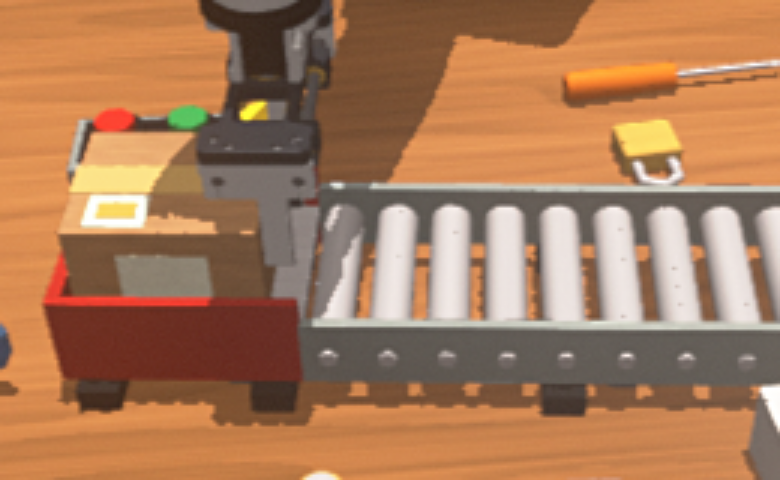

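```bash
python3 -m creep '[[0,0,-2,0,0,0,95],[0,0,-4,0,0,0,95],[0,0,-5,0,0,0,95],[0,0,-5,0,0,0,95]]'
```

```text
time: 8.35
tool_pos: [0.5993, -0.1622, 0.0897]
ee_rot: [-1.568, -0.001, -0.112]
wrist_force: [-0.1, 6.0, -0.0]
width: 0.059
```

```bash
python3 -m creep '[[0,0,-1,0,0,0,95],[0,0,-3,0,0,0,95],[0,0,-3,0,0,0,95]]'
python3 - <<'E'
from bench import robot
from h import *
o=robot.get_obs(); print(track(o["tool_pos"]),o["wrist_force"])
s=robot.snapshot("scene"); cv2.imwrite("pics/s6.png",cv2.resize(s["color"][190:310,170:310],None,fx=5,fy=5))
E
```

```text
time: 8.72
tool_pos: [0.5996, -0.1623, 0.0902]
ee_rot: [-1.563, -0.001, -0.112]
wrist_force: [1.6, 12.0, 1.6]
width: 0.0591
[ 0.00212084 -0.13621346] [ 1.6379626  12.02307642  1.58303113]
```

View pics/s6.png

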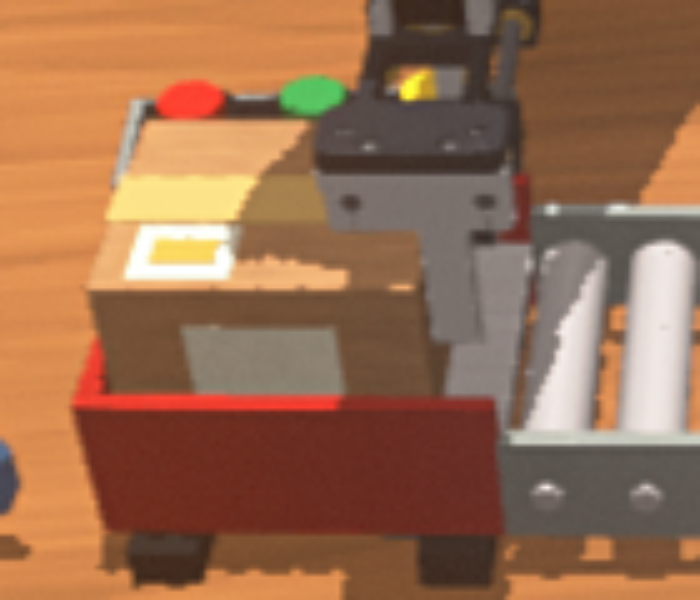

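The carton is against the end wall: force climbed 6→12 N with no movement, and the TCP is at track y=-0.136 against -0.138 predicted. I'll back off, raise the arm and locate the keys.

```bash
python3 -m creep '[[0,0,4,0,0,0,95],[0,0,15,0,0,0,95],[0,0,30,0,0,0,95],[0,-40,32,0,0,0,95],[0,-90,32,0,0,0,255]]';python3 -m creep '[[0,-40,60,0,0,0,255],[0,-40,120,0,0,0,255],[0,-40,120,0,0,0,255]]'
python3 - <<'E'
from bench import robot
from h import *
o=robot.get_obs(); print(track(o["tool_pos"]),o["wrist_force"],o["width"])
for c in("top","scene"):
    s=robot.snapshot(c); im=s["color"]
    cv2.imwrite(f"pics/{c}7.png",im)
    hsv=cv2.cvtColor(im,cv2.COLOR_BGR2HSV)
    for n,lo,hi in(("yellow",22,36),("green",50,85),("red",0,6)):
        g=proj(s,{"yellow":[.427,-.179,.074],"green":[.423,-.238,.074],"red":[.422,-.295,.074]}[n])
        m=((hsv[...,0]>=lo)&(hsv[...,0]<=hi)&(hsv[...,1]>120)&(hsv[...,2]>70)); yy,xx=np.mgrid[:480,:640]
        m&=np.hypot(xx-g[0],yy-g[1])<14
        u,v=xx[m].mean(),yy[m].mean(); print(c,n,m.sum(),(u,v),ray(s,u,v,.074).round(4),[ (np.round(d["point"],4),round(d["p"],2)) for d in robot.landmark_of(n+"_key_top",c)])
    print([(track(d["point"]).round(3),round(d["point"][2],3),round(d["p"],2)) for d in robot.landmark_of("carton",c)])
E
```

```text
time: 9.4
tool_pos: [0.6012, -0.1338, 0.1788]
ee_rot: [-1.57, 0.004, -0.112]
wrist_force: [1.0, -0.0, 0.6]
width: 0.0522
time: 9.78
tool_pos: [0.6161, -0.0114, 0.221]
ee_rot: [-1.57, -0.003, -0.107]
wrist_force: [0.4, -0.4, -0.1]
width: 0.0224
[0.00081585 0.01558368] [ 0.40431361 -0.43545317 -0.1207991 ] 0.02237185199656733
top yellow 242 (np.float64(369.9793388429752), np.float64(308.09504132231405)) [ 0.4296 -0.1785  0.074 ] [(array([ 0.4269, -0.1815,  0.0722]), 0.56)]
top green 210 (np.float64(399.44761904761907), np.float64(308.44761904761907)) [ 0.4273 -0.2363  0.074 ] [(array([ 0.4223, -0.2397,  0.0705]), 0.59)]
top red 235 (np.float64(428.87659574468086), np.float64(308.65106382978723)) [ 0.4252 -0.294   0.074 ] [(array([ 0.4251, -0.2935,  0.0718]), 0.47)]
[(array([-0.151, -0.288]), 0.07, 0.68), (array([0.057, 0.39 ]), -0.003, 0.65), (array([-0.003, -0.209]), 0.059, 0.57)]
scene yellow 90 (np.float64(256.46666666666664), np.float64(207.55555555555554)) [ 0.432  -0.1795  0.074 ] [(array([ 0.5956, -0.1457,  0.0568]), 0.7), (array([ 0.4257, -0.1789,  0.077 ]), 0.65)]
scene green 69 (np.float64(231.92753623188406), np.float64(208.69565217391303)) [ 0.43   -0.2375  0.074 ] [(array([ 0.4221, -0.2348,  0.0696]), 0.44)]
scene red 87 (np.float64(207.64367816091954), np.float64(209.816091954023)) [ 0.428  -0.2946  0.074 ] [(array([ 0.3301,  0.1856, -0.0021]), 0.72), (array([ 0.4246, -0.2964,  0.0756]), 0.45)]
[(array([0.059, 0.388]), -0.003, 0.92), (array([ 0.004, -0.212]), 0.052, 0.67), (array([-0.162, -0.231]), 0.07, 0.3)]
```

View pics/top7.png

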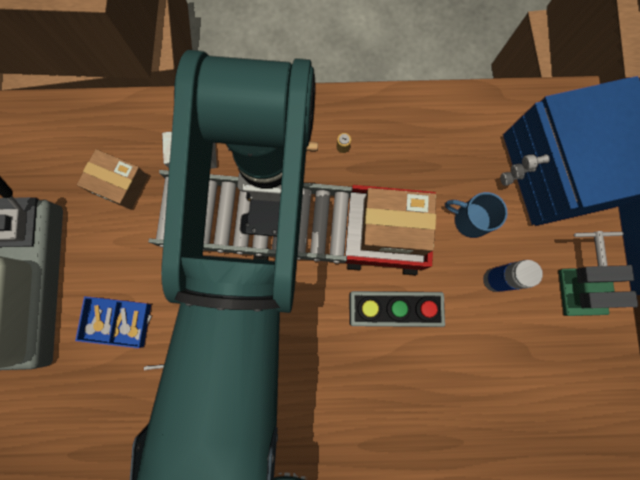

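View pics/scene7.png

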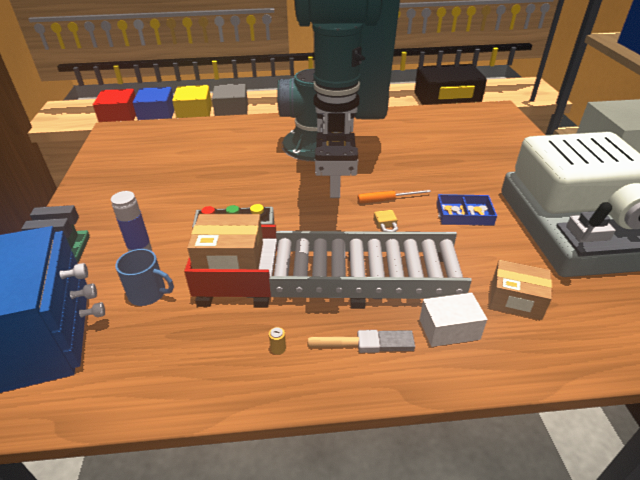

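Run:
```python
from bench import robot
from h import *
o=robot.get_obs(); togo(o,[.4285,-.1795,.13],-.112)
s=robot.snapshot("top")
```

```text
t 10.28 shift mm [-167.2   89.3 -183.1] turn [ 0.  -0.1 -0. ] target [ 0.4285 -0.1795  0.13  ]
```

```bash
python3 -m creep '[[-40,10,-42,0,0,0,255],[-80,20,-86,0,0,0,255],[-120,30,-130,0,0,0,255],[-155,45,-170,0,0,0,255],[-167,70,-183,0,0,0,255]]'; python3 -m creep '[[0,10,0,0,0,0,255],[0,18,0,0,0,0,255],[0,18,0,0,0,0,255]]'
python3 - <<'E'
from bench import robot
from h import *
s=robot.snapshot("scene")
o=robot.get_obs(); togo(o,[.4285,-.1795,.08],-.112)
print(o["wrist_force"],o["width"],o["tool_pos"])
cv2.imwrite("pics/s8.png",cv2.resize(s["color"][110:310,150:350],None,fx=3,fy=3))
E
```

```text
time: 10.95
tool_pos: [0.4278, -0.1809, 0.1503]
ee_rot: [-1.573, -0.003, -0.116]
wrist_force: [0.5, -1.1, 0.2]
width: 0.0004
time: 11.32
tool_pos: [0.4297, -0.178, 0.1313]
ee_rot: [-1.57, 0.0, -0.111]
wrist_force: [0.5, 0.1, -0.0]
width: 0.0003
t 11.38 shift mm [-1.4 51.8 -1.5] turn [-0.   0.1  0. ] target [ 0.4285 -0.1795  0.08  ]
[0.15137597 0.08790358 0.39068389] 0.0002768575736036502 [ 0.42999665 -0.17818787  0.13179756]
```

View pics/s8.png

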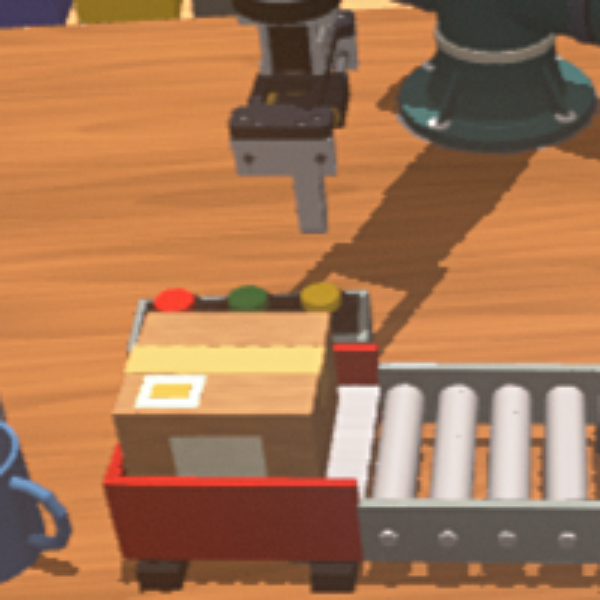

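The fingers are shut and centred above the yellow key at (320,295) in this crop. I'll descend and feel for the key.

```bash
python3 -m creep '[[-1,20,-1,0,0,0,255],[-1,40,-1,0,0,0,255],[-1,50,-1,0,0,0,255],[-1,52,-1,0,0,0,255],[-1,52,-1,0,0,0,255]]'; python3 -m creep '[[0,2,0,0,0,0,255],[0,4,0,0,0,0,255],[0,4,0,0,0,0,255]]'
```

```text
time: 12.0
tool_pos: [0.4286, -0.1797, 0.0802]
ee_rot: [-1.571, -0.001, -0.112]
wrist_force: [-0.1, -0.2, -0.2]
width: 0.0002
time: 12.38
tool_pos: [0.4279, -0.1795, 0.0754]
ee_rot: [-1.571, 0.0, -0.113]
wrist_force: [-0.5, 0.4, -0.7]
width: 0.0004
```

```bash
python3 -m creep '[[0,2,0,0,0,0,255],[0,2,0,0,0,0,255]]'; python3 -m creep '[[0,2,0,0,0,0,255],[0,2,0,0,0,0,255]]'; python3 -m creep '[[0,2,0,0,0,0,255],[0,2,0,0,0,0,255]]'
```

```text
time: 12.62
tool_pos: [0.4279, -0.1795, 0.0732]
ee_rot: [-1.571, 0.0, -0.112]
wrist_force: [-0.9, -0.8, -0.4]
width: 0.0005
time: 12.88
tool_pos: [0.4282, -0.1797, 0.0717]
ee_rot: [-1.571, -0.0, -0.112]
wrist_force: [-0.3, -0.2, 1.6]
width: 0.0005
time: 13.12
tool_pos: [0.4282, -0.1796, 0.0697]
ee_rot: [-1.571, -0.0, -0.112]
wrist_force: [-0.2, -0.3, 2.7]
width: 0.0005
```

```bash
python3 -m creep '[[0,2,0,0,0,0,255],[0,2,0,0,0,0,255]]'; python3 -m creep '[[0,2,0,0,0,0,255],[0,2,0,0,0,0,255]]'; python3 -m creep '[[0,2,0,0,0,0,255],[0,2,0,0,0,0,255]]'
```

```text
time: 13.38
tool_pos: [0.4282, -0.1796, 0.0677]
ee_rot: [-1.571, -0.001, -0.112]
wrist_force: [-0.5, -0.1, 4.3]
width: 0.0003
time: 13.62
tool_pos: [0.4282, -0.1797, 0.0662]
ee_rot: [-1.571, -0.001, -0.112]
wrist_force: [-2.9, -0.1, 7.2]
width: 0.0001
time: 13.88
tool_pos: [0.4283, -0.1797, 0.066]
ee_rot: [-1.571, -0.001, -0.112]
wrist_force: [-4.3, 3.1, 14.5]
width: 0.0006
```

Yellow bottomed out: 14.5 N with the TCP stopped at 0.066, so full travel from about 0.072. I'll release it, then go to green.

```bash
python3 -m creep '[[0,-10,0,0,0,0,255],[0,-40,0,0,0,0,255],[0,-40,0,0,0,0,255]]'; python3 -m creep '[[2,0,-30,0,0,0,255],[4,0,-57,0,0,0,255],[4,0,-57,0,0,0,255],[4,0,-57,0,0,0,255]]'
python3 - <<'E'
from bench import robot
from h import *
s=robot.snapshot("scene")
o=robot.get_obs(); togo(o,[.4258,-.237,.076],-.112)
print(o["wrist_force"],o["tool_pos"])
cv2.imwrite("pics/s9.png",cv2.resize(s["color"][110:310,150:350],None,fx=3,fy=3))
E
```

```text
time: 14.25
tool_pos: [0.4293, -0.1802, 0.1049]
ee_rot: [-1.572, -0.004, -0.112]
wrist_force: [0.2, 0.3, -0.2]
width: 0.0007
time: 14.75
tool_pos: [0.425, -0.2357, 0.1021]
ee_rot: [-1.569, 0.002, -0.113]
wrist_force: [-0.4, 0.4, 0.3]
width: 0.0006
t 14.8 shift mm [ 0.8 26.4 -1.4] turn [-0.1 -0.  -0.1] target [ 0.4258 -0.237   0.076 ]
[ 0.01085269  0.37362886 -0.40660138] [ 0.42519283 -0.23558748  0.10241351]
```

View pics/s9.png

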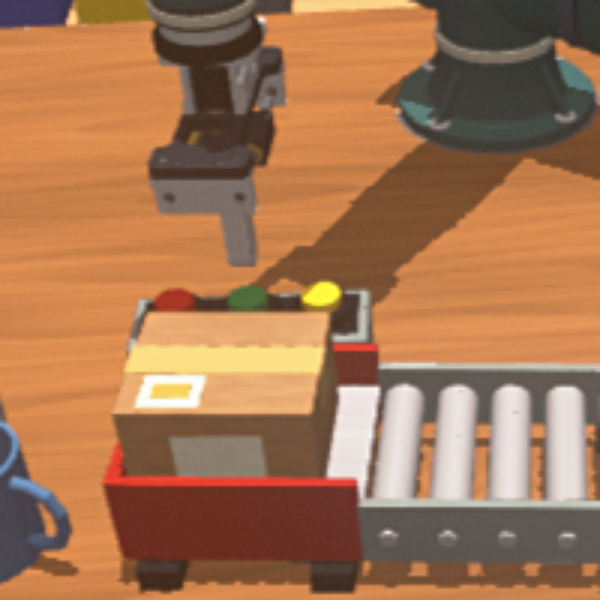

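Yellow has sprung back up and the fingers are over green. Pressing it the same way.

```bash
python3 -m creep '[[1,15,-1,0,0,0,255],[1,25,-1,0,0,0,255],[1,28,-1,0,0,0,255],[1,30,-1,0,0,0,255]]'; python3 -m creep '[[0,2,0,0,0,0,255],[0,4,0,0,0,0,255],[0,4,0,0,0,0,255]]'; python3 -m creep '[[0,2,0,0,0,0,255],[0,2,0,0,0,0,255]]'
```

```text
time: 15.3
tool_pos: [0.4264, -0.2375, 0.0731]
ee_rot: [-1.57, 0.0, -0.112]
wrist_force: [0.9, -0.9, 0.2]
width: 0.0002
time: 15.68
tool_pos: [0.4267, -0.2378, 0.0699]
ee_rot: [-1.571, -0.001, -0.112]
wrist_force: [-0.4, 0.9, 2.0]
width: 0.0004
time: 15.92
tool_pos: [0.4267, -0.2378, 0.0678]
ee_rot: [-1.571, -0.001, -0.112]
wrist_force: [-0.1, 1.1, 2.5]
width: 0.0005
```

```bash
python3 -m creep '[[0,1,0,0,0,0,255],[0,2,0,0,0,0,255]]'; python3 -m creep '[[0,1,0,0,0,0,255],[0,2,0,0,0,0,255]]'
```

```text
time: 16.18
tool_pos: [0.4267, -0.2378, 0.0661]
ee_rot: [-1.571, -0.001, -0.112]
wrist_force: [-2.1, 2.3, 10.0]
width: 0.0004
time: 16.42
tool_pos: [0.4268, -0.2379, 0.066]
ee_rot: [-1.571, -0.001, -0.112]
wrist_force: [-5.3, 3.4, 17.5]
width: 0.0006
```

Green also bottomed out (17.5 N with the TCP at 0.066). I'll release it, pull away and do a final check.

```bash
python3 -m creep '[[0,-10,0,0,0,0,255],[0,-50,0,0,0,0,255],[0,-100,0,0,0,0,255],[0,-120,20,0,0,0,255]]'; python3 -m creep '[[-20,0,60,0,0,0,255],[-40,0,120,0,0,0,255],[-50,0,170,0,0,0,255],[-50,0,170,0,0,0,255],[-50,0,170,0,0,0,255]]'
python3 - <<'E'
from bench import robot
from h import *
for c in("top","scene"):
    s=robot.snapshot(c); cv2.imwrite(f"pics/{c}10.png",s["color"])
    print([(track(d["point"]).round(3),round(d["point"][2],3),round(d["p"],2)) for d in robot.landmark_of("carton",c)])
    if c=="top":
        for n in("padlock","blank_tray","oil_can","brush","lock_cylinder","mug","screwdriver","white_box"):
            a=None
print(robot.get_obs()["wrist_force"],robot.get_obs()["time"])
a=cv2.imread("pics/top0.png");b=cv2.imread("pics/top10.png")
cv2.imwrite("pics/cmp.png",np.vstack([a[80:380],b[80:380]]))
E
```

```text
time: 16.92
tool_pos: [0.4297, -0.2193, 0.1861]
ee_rot: [-1.573, -0.004, -0.114]
wrist_force: [-0.0, -0.1, -0.7]
width: 0.0003
time: 17.55
tool_pos: [0.3982, -0.0437, 0.183]
ee_rot: [-1.571, 0.0, -0.112]
wrist_force: [0.3, 0.4, 0.9]
width: 0.0003
[(array([-0.001, -0.21 ]), 0.057, 0.84), (array([0.06 , 0.391]), -0.0, 0.64), (array([ 0.042, -0.391]), -0.001, 0.51)]
[(array([ 0.005, -0.211]), 0.054, 0.89), (array([0.058, 0.387]), -0.003, 0.7)]
[-0.5961741   0.20297659  0.19212005] 17.75
```

View pics/cmp.png

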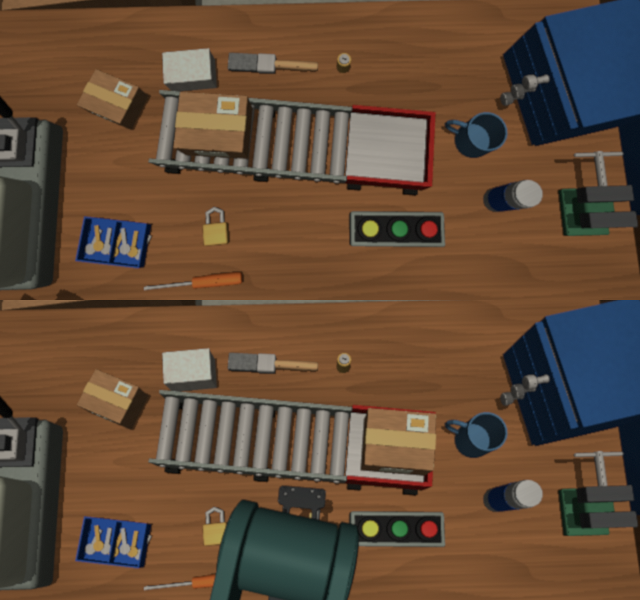

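View pics/scene10.png

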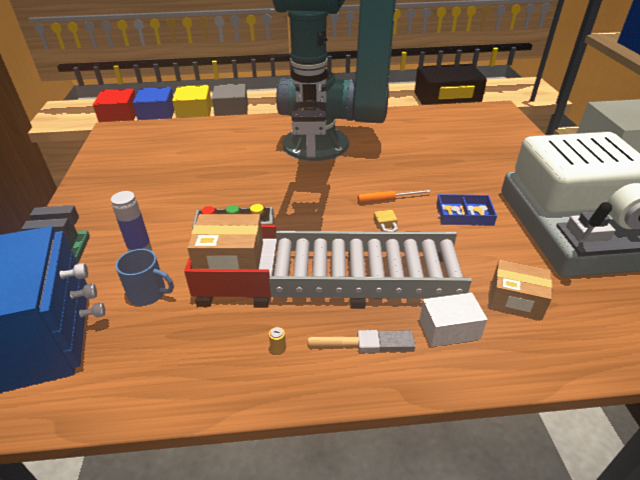

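The carton is home at the end wall (track y≈-0.210 against -0.211 for home). All bystanders are where they started and the keys are up. Handing in.

```bash
python3 -c "
from bench import robot
print(robot.close_job())"
```

```text
the job is handed in; nothing more can be done
None
```

The carton is fully home in the red bay, and I pressed yellow and then green on the key panel. The job is handed in; the clock read 17.75 s at the last check, against the 54 s limit.

- **Carton:** I pushed it along the rollers with the fingers part-open, at about 0.1 m/s, until it met the end wall. The force rose from 6 to 12 N with no further movement. After the key presses the two cameras put it at track y -0.210 and -0.211, where home is -0.211, and 5 mm or less off the middle of the bay.
- **Keys:** Yellow went down about 6 mm to its stop (14.5 N on the wrist). I let it go and the picture showed it back up. Green then went to its stop the same way (17.5 N) and was released. The red key was not touched.
- **Bystanders:** In the before-and-after pictures, none of them has visibly moved.
- **Checks that disagreed:** The position networks sometimes gave false or missing results. They reported the smaller carton on the bench, and in one picture they missed the bay. The height they gave for the carton was also 2 to 6 mm low. I relied on the contact forces, my own overlay of the track model and the pictures instead. Key travel was judged from tool height and force, because the key joints can't be read directly.

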